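# Pepper and salt out of the railed spice rack

### The job

Set out the seasoning: take the tall wooden pepper mill and the short salt shaker off the lower board of the spice rack, lifting each up over the front rail and then drawing it out forward from under the upper board, never forcing it against the rack. Keep both upright and set them gently down, standing on a free part of the chopping board that lies on the hob, and let go. Leave everything else where it is: the spice jars, the mug, the tomato and the tin.

Things in the scene. Friction and masses are not known exactly. Their poses are not given: they have to be found in the camera images.
- rack: two-tier light-wood spice rack, fixed, 348 mm wide (y), 134 mm deep, 300 mm high, turned up to 0.1 rad. Origin at worktop level, under the middle of the row of things; x points to its back (away from the robot), z up. Lower board: top at z = 25 mm, free from x = -40 to 72 mm. On it mill, shaker and one jar stand at y = -96, 0 and 96 mm (+-6), x = 0 (+-6), in any order
- rack_rail (a point): middle of the top edge of the rack's front retaining rail, at x = -44, y = 0, z = 65 mm of the rack. The rail runs the whole width along y, 8 mm thick, z = 47 to 65 mm: things on the lower board must rise 40 mm to pass over it
- rack_upper_edge (a point): middle of the lower front edge of the rack's upper board, at x = 6, z = 255 mm of the rack. It (12 mm thick, front rail to z = 288 mm) runs back from there over the rear of the things below: come from the front, gripper tilted about 30 to 45 degrees for the mill, 20 to 45 for the shaker. The mill can rise 65 mm before meeting it; drawn 40 mm forward it is clear of it
- rack_cheek (a point): top of the rack's +y end cheek, at x = 42, y = 168, z = 300 mm of the rack; a like one at y = -168 mm. Cheeks are solid, 12 mm thick, inner faces at y = +-162 mm: 75 mm high from x = -52 to 82 mm, 300 mm high from x = 2 mm backward
- pepper_mill: loose, tall wooden mill, 58 mm across, 160 mm tall, 0.12 to 0.25 kg; origin at the centre of its underside, z up. Body (solid) of 58 mm up to z = 115 mm, a fixed head 50 mm across from z = 116 to 149 mm (a good grasp at z = 132 mm), a 12 mm knob on top. Stands on the rack's lower board
- salt_shaker: loose, short clear shaker with a grey domed cap, 44 mm across, 90 mm tall, 0.07 to 0.14 kg; origin at the centre of its underside, z up. Body 44 mm across up to z = 74 mm, cap 34 mm across above (a good grasp at z = 68 mm). Stands on the rack's lower board
- spice_jar_low: loose spice jar, 45 mm across, 106 mm tall, origin at the centre of its underside; stands on the lower board of the rack and must stay there
- spice_jar_top_a: loose spice jar like the other, on the upper board of the rack; must stay
- spice_jar_top_b: loose spice jar like the other, on the upper board of the rack; must stay
- mug: loose mug, 77 mm across, 90 mm tall, standing on the worktop in front of the rack; origin on its underside, 14 mm from the cup's axis (which is at y = +14 mm), handle to its -y, reaching 53 mm out; must stay
- board: wooden chopping board, 230 mm (its x) by 300 mm (its y) by 22 mm thick, lying on the cold hob with its long side about along world x (its y axis points to the robot, within 0.2 rad), fixed; origin at the centre of its underside, top at z = 22 mm
- tomato: loose tomato, 69 mm across, 71 mm tall, on the near half of the chopping board; origin at the centre of its underside; must stay
- tin: loose low food tin, 86 mm across, 40 mm tall, on the far half of the chopping board; origin at the centre of its underside; must stay

How it is judged:
By the outcome, as a careful person would: the job done as asked, in the order asked, and still so for the second after the job is handed in, with the robot touching nothing.
It also fails if it takes over 69 s, if anything falls off the work surface, if the arm or the gripper's body presses on something with over 40 N, if the wrist force passes 120 N, or if a joint passes its speed limit or range.

### The arm

A 6-joint arm with a two-finger parallel gripper is mounted at the origin on a cart in front of the work surface, level with it; the furniture and walls round the work are solid. World frame = base frame: x ahead of the robot, y to its left, z up, the work surface at z = 0. Lengths are in m, angles in rad, forces in N, time in s.
With the tool pointing down it reaches from about 0.225 to 0.875 m from the base axis. Payload 3.4 kg.
Tool frame: the origin (TCP) lies midway between the tips of the shut fingers; the grasp point (between the pads) lies 19 mm behind it; z points along the fingers, y is the line along which they close (so a half turn about z gives the same grasp; the last joint's range is limited). The gripper opens to 85 mm and grips with 20 to 120 N. Pads are 22 mm wide; open, the fingers measure 114 mm over their backs; the gripper's body (76 mm by 85 mm) begins 54 mm behind the grasp point. The pads swing forward as they close: fully open they stand 13 mm farther back than shut.
Start: joints at [-1.329, 0.276, 1.505, -0, 1.361, -0.121], TCP at [0.204, -0.538, 0.231] pointing down, gripper open.
Joint ranges: [-2.89, 2.89], [-0.75, 2.08], [0.22, 2.7], [-1.18, 4.32], [0.11, 2.71], [-2.7, 2.7]. Speed limits (rad/s): [2.57, 2.57, 3.14, 3.14, 3.14, 3.14].

### API

Orientations are given as a unit quaternion [w, x, y, z].
In Python, from plant import ctrl gives the robot as it stands. Calls block until the motion is done:
- ctrl.move_to(position, orientation): joint-space move of the TCP to a pose.
- ctrl.move_l(position, feed=0.15, rot=None): straight line of the TCP; rot=None keeps the orientation; feed is the mean speed in m/s.
- ctrl.move_joints(angles): joint-space move.
- ctrl.move_gripper(opening): finger opening in m; the grip force is fixed at half the most; returns when the fingers have stopped.
- ctrl.hold(seconds).
- ctrl.ik(position, orientation): joint angles nearest the present ones, or None.
- ctrl.camera(name): name is "side" or "top"; returns (picture, depth): 400x640x3 uint8, red, green, blue; 400x640 float32, m along the optical axis (not along the pixel's ray), 0 where there is no reading.
- ctrl.get_calibration(name): a dict with "K" (3x3 intrinsics, pixels), "extrinsics" (4x4, takes a point from camera to world coordinates). Camera axes: x right, y down, z forward; pixel columns grow to the right and rows downward; lengths in m; the calibration is good to about 2 mm. A picture is of the moment at which its call begins. get_calibration takes no time and is no camera call.
A pose or a line that the arm cannot do raises ctrl.PlanningError and nothing moves.
- ctrl.hand_in(): hands the job in; it is judged then, once.
Readings, each from a call of its own:
- ctrl.current_t(): time.
- ctrl.current_q(): joint angles.
- ctrl.current_qvel(): joint speeds.
- ctrl.current_effort(): joint torques, N m.
- ctrl.current_position(): TCP position.
- ctrl.current_eef_rot(): TCP orientation.
- ctrl.current_wrist_force(): force on the tool from outside, world axes, zero at the start.
- ctrl.current_torque(): the same for the moment, N m.
- ctrl.current_width(): finger opening in m.
- ctrl.current_grip_force(): force on a finger pad.
Only numpy, scipy, OpenCV 4.12 (cv2) and the standard library are available. Lean on these libraries where they do the work, as an engineer would, in place of code of your own. Each camera call takes 0.05 s, during which the arm holds its last target. There are 200 camera calls.

## Working session

There is one attempt and no reset: what is moved stays moved. The work goes in short steps, each a Python script; the robot and the scene stay as the last script left them, time stands still between calls to the robot, and variables do not carry over. Pictures are saved under pics/ and viewed, at most 10 in all, crops included, and the job is handed in when it is done.

```bash
ls; mkdir -p pics; python3 - <<'E'
from plant import ctrl
import cv2,numpy as np
for n in("side","top"):
    p,d=ctrl.camera(n);c=ctrl.get_calibration(n)
    np.savez(f"{n}.npz",p=p,d=d,K=c["K"],E=c["extrinsics"])
    cv2.imwrite(f"pics/{n}0.png",p[:,:,::-1]);print(n,np.round(c["K"],1).tolist(),np.round(c["extrinsics"],3).tolist(),(d>0).mean())
E
```

```text
pics
side [[393.2, 0.0, 316.1], [0.0, 393.2, 202.4], [0.0, 0.0, 1.0]] [[0.978, -0.065, 0.199, 0.326], [-0.209, -0.368, 0.906, -1.051], [0.014, -0.927, -0.374, 0.599], [0.0, 0.0, 0.0, 1.0]] 0.9958203125
top [[393.5, 0.0, 315.5], [0.0, 393.5, 202.3], [0.0, 0.0, 1.0]] [[-0.022, -0.99, 0.143, 0.37], [-1.0, 0.024, 0.01, -0.026], [-0.013, -0.142, -0.99, 1.321], [0.0, 0.0, 0.0, 1.0]] 0.99625390625
```

View pics/side0.png

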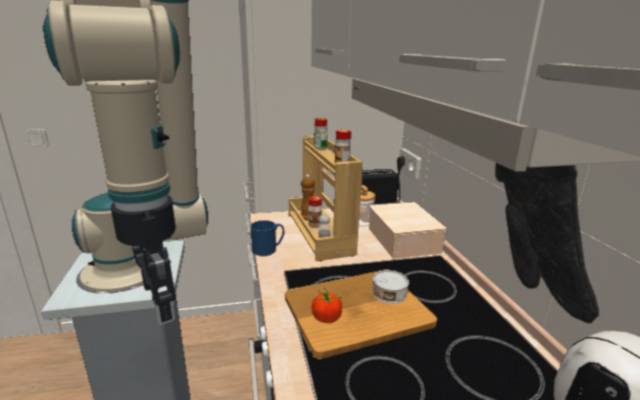

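View pics/top0.png

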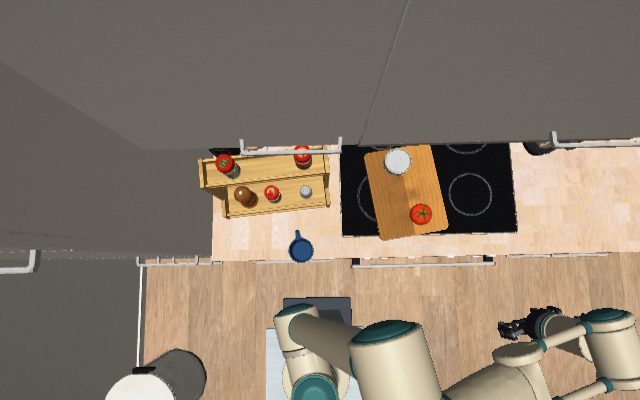

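Side view: the mill is at (308,190), the jar at (315,210) and the shaker at (324,228). Top view: mill (243,196), jar (271,193), shaker (306,191), mug (300,248), tomato (421,214), tin (398,161). So the order from +y is mill, jar, shaker.

```bash
cat > h.py <<'E'
import numpy as np,cv2
class Cam:
    def __init__(s,n,live=None):
        z=np.load(f"{n}.npz");s.p,s.d,s.K,s.E=z["p"],z["d"],z["K"],z["E"]
    def cloud(s):
        v,u=np.mgrid[0:400,0:640]
        r=np.stack([(u-s.K[0,2])/s.K[0,0],(v-s.K[1,2])/s.K[1,1],np.ones_like(u)],-1)*s.d[...,None]
        return r@s.E[:3,:3].T+s.E[:3,3]
    def ray(s,u,v,z):
        r=s.E[:3,:3]@np.array([(u-s.K[0,2])/s.K[0,0],(v-s.K[1,2])/s.K[1,1],1]);o=s.E[:3,3]
        return o+r*(z-o[2])/r[2]
    def proj(s,P):
        q=(np.asarray(P)-s.E[:3,3])@s.E[:3,:3];return s.K[0,0]*q[...,0]/q[...,2]+s.K[0,2],s.K[1,1]*q[...,1]/q[...,2]+s.K[1,2]
E
python3 - <<'E'
from h import *
t=Cam("top");s=Cam("side")
cv2.imwrite("pics/topc.png",cv2.resize(t.p[140:270,195:355,::-1],None,fx=5,fy=4.6,interpolation=cv2.INTER_CUBIC)[:598])
cv2.imwrite("pics/sidec.png",cv2.resize(s.p[110:270,240:400,::-1],None,fx=3.7,fy=3.7,interpolation=cv2.INTER_CUBIC))
C=t.cloud()
for n,u,v in[("mill",243,196),("jar",271,193),("shk",306,191),("mug",300,248),("tom",421,214),("tin",398,161),("board",410,190),("hood",300,100),("ja",225,163),("jb",302,155),("upper",260,160)]:print(n,C[v,u].round(3))
# rows in height bands
hsv=cv2.cvtColor(t.p,cv2.COLOR_RGB2HSV)
def band(lo,hi,box,m=None):
    u0,u1,v0,v1=box;k=np.zeros(t.d.shape,bool);k[v0:v1,u0:u1]=1
    k&=(C[...,2]>lo)&(C[...,2]<hi)
    if m is not None:k&=m
    return k
# board top
k=band(.012,.032,(340,470,130,250),(hsv[...,1]>90)).astype(np.uint8)
k=cv2.morphologyEx(k,cv2.MORPH_OPEN,np.ones((3,3)))
c=max(cv2.findContours(k,0,1)[0],key=cv2.contourArea)[:,0]
P=np.array([t.ray(a,b,.022) for a,b in c])[:,:2].astype(np.float32)
r=cv2.minAreaRect(P);print("board",r,cv2.boxPoints(r).round(3).tolist())
for n,lo,hi,b in[("tom",.035,.1,(395,450,190,240)),("tin",.05,.07,(375,420,140,180)),("mug",.08,.1,(280,325,225,270)),("shk",.09,.125,(295,318,180,203)),("jarl",.11,.14,(258,285,180,207)),("head",.16,.18,(225,262,180,210)),("knob",.18,.2,(225,262,180,210))]:
    q=C[band(lo,hi,b)]
    if len(q)>3: print(n,len(q),q.min(0).round(3),q.max(0).round(3),((q.min(0)+q.max(0))/2).round(3))
E
```

```text
mill [0.56  0.199 0.173]
jar [0.574 0.121 0.131]
shk [0.58  0.014 0.119]
mug [0.408 0.041 0.008]
tom [ 0.504 -0.348  0.077]
tin [ 0.682 -0.288  0.06 ]
board [ 0.591 -0.329  0.026]
hood [ 0.604 -0.001  0.767]
ja [0.611 0.205 0.373]
jb [0.626 0.014 0.372]
upper [0.643 0.134 0.269]
board ((0.5900822877883911, -0.3137468099594116), (0.3001759946346283, 0.23226061463356018), 9.007059097290039) [[0.42399999499320984, -0.22300000488758087], [0.46000000834465027, -0.4519999921321869], [0.7570000290870667, -0.4050000011920929], [0.7200000286102295, -0.17599999904632568]]
tom 375 [ 0.473 -0.383  0.051] [ 0.538 -0.316  0.099] [ 0.505 -0.35   0.075]
tin 555 [ 0.639 -0.327  0.05 ] [ 0.726 -0.243  0.07 ] [ 0.683 -0.285  0.06 ]
mug 128 [ 0.362 -0.001  0.08 ] [0.459 0.072 0.095] [0.41  0.035 0.088]
shk 96 [0.568 0.002 0.095] [0.602 0.033 0.119] [0.585 0.017 0.107]
jarl 176 [0.556 0.101 0.11 ] [0.6   0.143 0.138] [0.578 0.122 0.124]
head 182 [0.549 0.183 0.16 ] [0.592 0.228 0.179] [0.57  0.206 0.169]
knob 13 [0.564 0.199 0.181] [0.572 0.209 0.187] [0.568 0.204 0.184]
```

View pics/topc.png

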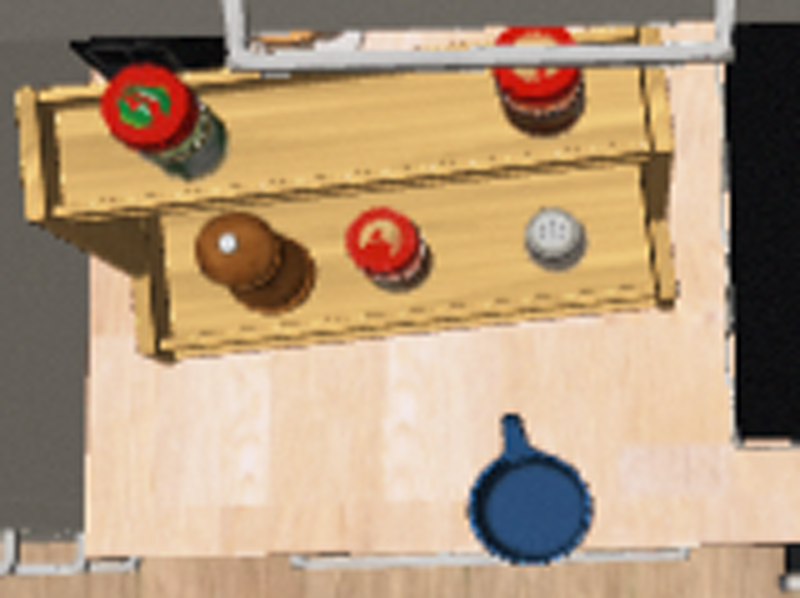

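View pics/sidec.png

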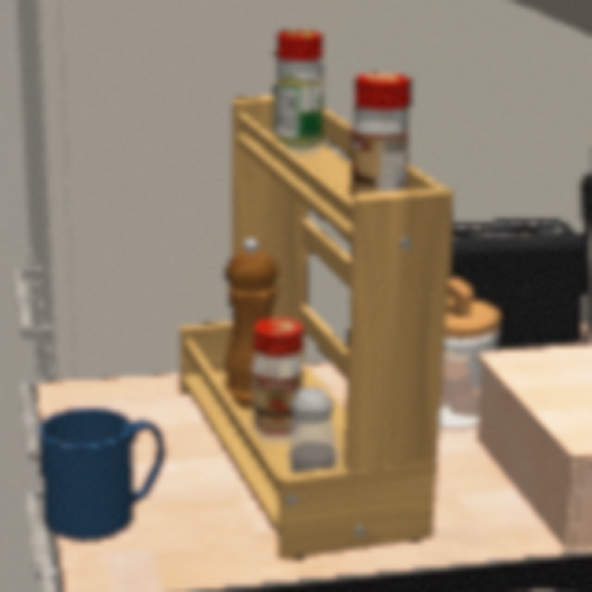

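The order is confirmed: mill, jar, shaker. Crop pixels: mill knob in top (228,242) and side (250,243), shaker cap in top (555,235) and side (313,400). The front rail runs (160,355)–(672,303) in the top crop. Next I triangulate these points and test IK.

```bash
cat >> h.py <<'E'
def tri(a,ua,b,ub):
    D=[];O=[]
    for c,(u,v) in((a,ua),(b,ub)):
        d=c.E[:3,:3]@np.array([(u-c.K[0,2])/c.K[0,0],(v-c.K[1,2])/c.K[1,1],1]);D.append(d/np.linalg.norm(d));O.append(c.E[:3,3])
    A=sum(np.eye(3)-np.outer(d,d) for d in D);x=np.linalg.solve(A,sum((np.eye(3)-np.outer(d,d))@o for d,o in zip(D,O)))
    return x,np.linalg.norm(np.cross(D[0],x-O[0]))*2
def quat(yaw,tilt,s=1):
    from scipy.spatial.transform import Rotation as R
    e=np.array([np.cos(yaw),np.sin(yaw),0]);z=np.sin(tilt)*e-np.cos(tilt)*np.array([0,0,1]);y=s*np.array([-np.sin(yaw),np.cos(yaw),0])
    q=R.from_matrix(np.column_stack([np.cross(y,z),y,z])).as_quat();return np.r_[q[3],q[:3]],z
E
python3 - <<'E'
from h import *
t=Cam("top");s=Cam("side")
T=lambda X,Y:(195+(X+.5)/5-.5,140+(Y+.5)/4.6-.5)
S=lambda X,Y:(240+(X+.5)/3.7-.5,110+(Y+.5)/3.7-.5)
print("knob",tri(t,T(228,241),s,S(250,243)),t.ray(*T(228,241),.183))
print("shk cap",tri(t,T(555,235),s,S(313,400)),t.ray(*T(555,235),.110))
print("jar cap",tri(t,T(382,240),s,S(279,328)),t.ray(*T(382,240),.131))
print("rail/cheek front ends z.075",t.ray(*T(152,358),.075),t.ray(*T(675,305),.075))
print("upper front edge ends z.300",t.ray(*T(35,218),.3),t.ray(*T(668,155),.3))
C=t.cloud()
# rack yaw: fit top of upper front rail and lower front rail by height band
m=np.zeros((400,640),bool);m[140:225,195:335]=1
for lo,hi,nm in((.279,.297,"upperrail"),(.058,.072,"lowerrail"),(.018,.034,"lowerboard"),(.292,.31,"cheeks")):
    k=m&(C[...,2]>lo)&(C[...,2]<hi);q=C[k]
    if nm!="cheeks":
        # front-most per y bin
        b=np.round(q[:,1]/.01).astype(int);F=np.array([[q[b==i][:,1].mean(),q[b==i][:,0].min(),(q[b==i][:,0]).mean()] for i in np.unique(b) if (b==i).sum()>0])
        F=F[(F[:,0]>-.03)&(F[:,0]<.27)]
        print(nm,len(q),np.polyfit(F[:,0],F[:,1],1).round(4),np.polyfit(F[:,0],F[:,2],1).round(4),q[:,1].min().round(3),q[:,1].max().round(3))
    else: print(nm,q[q[:,1]<.1].mean(0),q[q[:,1]>.1].mean(0))
print("left wall",C[200,205],C[230,200],C[260,195])
from plant import ctrl
for nm,g,yaw,ti in(("mill",[.568,.205,.161],0.07,40),("shk",[.583,.015,.093],0.07,35),("pm",[.611,-.381,.158],-.3,40),("ps",[.559,-.248,.09],-.3,35)):
  for sg in(1,-1):
    for ya in (yaw,):
      q,z=quat(ya,np.radians(ti),sg);r=ctrl.ik(np.array(g)+.023*z,q);print(nm,sg,None if r is None else np.round(r,2))
E
```

```text
knob (array([0.57025758, 0.20534364, 0.18274648]), np.float64(0.00013727941375660802)) [0.57014409 0.20529987 0.183     ]
shk cap (array([0.58494764, 0.01513723, 0.10658254]), np.float64(0.004482336210938221)) [0.58210454 0.01537025 0.11      ]
jar cap (array([0.57916139, 0.1209457 , 0.13022477]), np.float64(0.002758995231517962)) [0.57764231 0.12103261 0.131     ]
rail/cheek front ends z.075 [0.50794205 0.27547958 0.075     ] [ 0.53704311 -0.05917795  0.075     ]
upper front edge ends z.300 [0.56551551 0.2839742  0.3       ] [ 0.59413342 -0.05191566  0.3       ]
upperrail 589 [-0.0967  0.595 ] [-0.0783  0.6084] -0.055 0.296
lowerrail 457 [-0.0945  0.5409] [-0.0065  0.548 ] -0.061 0.341
lowerboard 2082 [-0.0939  0.5392] [-0.1436  0.598 ] -0.058 0.343
cheeks [ 0.63651208 -0.02298745  0.29875637] [0.6162755  0.25198287 0.29856576]
left wall [0.56537412 0.33974729 0.07770463] [0.46589953 0.34039237 0.12202981] [0.37568099 0.37804746 0.04549467]
mill 1 [ 0.32  0.2   2.12 -0.87  0.21 -0.52]
mill -1 [ 0.32  0.2   2.12 -0.87  0.21  2.62]
shk 1 None
shk -1 [-0.18  0.28  2.21  1.16  0.15  0.21]
pm 1 None
pm -1 [-0.8   0.35  1.9   0.89  0.41  0.32]
ps 1 None
ps -1 [-0.64  0.31  2.15  1.12  0.21  0.18]
```

```bash
cat >> h.py <<'E'
PSI=.09;EX=np.array([np.cos(PSI),np.sin(PSI),0]);UP=np.array([0,0,1.])
E
python3 - <<'E'
from h import *
from plant import ctrl
def chk(nm,pts,q):
    prev=None
    for a,b in zip(pts[:-1],pts[1:]):
        for f in np.linspace(0,1,9):
            r=ctrl.ik(a+(b-a)*f,q)
            if r is None: print(nm,"None",(a+(b-a)*f).round(3));prev=None;continue
            if f in(0,1):print("   ",np.round(r,2))
            if prev is not None and abs(r-prev).max()>.35:print(nm,"jump",(r-prev).round(2),(a+(b-a)*f).round(3))
            prev=r
for ti in(35,42):
  for sg in(1,-1):
    q,z=quat(PSI,np.radians(ti),sg);g=np.array([.570,.205,.025+.136])+.023*z
    print("MILL",ti,sg);l=g+.05*UP-.008*EX;chk("mill",[g-.15*z,g,l,l-.06*EX,l-.10*EX+.1*UP],q)
for ti in(25,32):
  for sg in(1,-1):
    q,z=quat(PSI,np.radians(ti),sg);g=np.array([.583,.0155,.025+.068])+.0225*z
    print("SHK",ti,sg);l=g+.062*UP-.004*EX;chk("shk",[g-.13*z,g,l,l-.06*EX,l-.12*EX+.1*UP],q)
E
```

```text
MILL 35 1
    [ 0.35 -0.07  1.99 -0.25  0.64 -1.15]
    [ 0.3   0.2   2.06 -0.4   0.31 -1.02]
    [ 0.3   0.2   2.06 -0.4   0.31 -1.02]
    [ 0.3   0.12  1.99 -0.29  0.44 -1.14]
    [ 0.3   0.12  1.99 -0.29  0.44 -1.14]
    [ 0.34  0.04  2.09 -0.34  0.44 -1.06]
    [ 0.34  0.04  2.09 -0.34  0.44 -1.06]
    [ 0.37 -0.12  1.96 -0.24  0.72 -1.16]
MILL 35 -1
    [ 0.35 -0.07  1.99 -0.25  0.64  1.99]
    [ 0.3   0.2   2.06 -0.4   0.31  2.12]
    [ 0.3   0.2   2.06 -0.4   0.31  2.12]
    [ 0.3   0.12  1.99 -0.29  0.44  2.01]
    [ 0.3   0.12  1.99 -0.29  0.44  2.01]
    [ 0.34  0.04  2.09 -0.34  0.44  2.08]
    [ 0.34  0.04  2.09 -0.34  0.44  2.08]
    [ 0.37 -0.12  1.96 -0.24  0.72  1.98]
MILL 42 1
    [ 0.39 -0.1   2.12 -0.47  0.46 -0.92]
    [ 0.31  0.2   2.15 -1.13  0.17 -0.27]
    [ 0.31  0.2   2.15 -1.13  0.17 -0.27]
    [ 0.32  0.11  2.09 -0.62  0.27 -0.8 ]
    [ 0.32  0.11  2.09 -0.62  0.27 -0.8 ]
    [ 0.36  0.03  2.18 -0.72  0.28 -0.67]
    [ 0.36  0.03  2.18 -0.72  0.28 -0.67]
    [ 0.4  -0.15  2.05 -0.39  0.56 -1.  ]
MILL 42 -1
    [ 0.39 -0.1   2.12 -0.47  0.46  2.23]
mill Non
[... 973 characters left out ...]
82  1.13]
SHK 32 1
    [-0.23  0.    2.12  0.35  0.51 -2.15]
    [-0.18  0.27  2.16  0.72  0.21 -2.5 ]
    [-0.18  0.27  2.16  0.72  0.21 -2.5 ]
    [-0.18  0.17  2.09  0.4   0.37 -2.17]
    [-0.18  0.17  2.09  0.4   0.37 -2.17]
    [-0.23  0.08  2.2   0.48  0.37 -2.29]
    [-0.23  0.08  2.2   0.48  0.37 -2.29]
    [-0.29 -0.16  2.11  0.32  0.69 -2.15]
SHK 32 -1
    [-0.23  0.    2.12  0.35  0.51  0.99]
    [-0.18  0.27  2.16  0.72  0.21  0.64]
    [-0.18  0.27  2.16  0.72  0.21  0.64]
    [-0.18  0.17  2.09  0.4   0.37  0.97]
    [-0.18  0.17  2.09  0.4   0.37  0.97]
    [-0.23  0.08  2.2   0.48  0.37  0.85]
    [-0.23  0.08  2.2   0.48  0.37  0.85]
    [-0.29 -0.16  2.11  0.32  0.69  0.99]
```

```bash
python3 - <<'E'
from h import *
from plant import ctrl
q,z=quat(PSI,np.radians(39),1);g=np.array([.570,.205,.161])+.023*z
qp,zp=quat(-.55,np.radians(39),1);pl=np.array([.611,-.377,.158])+.023*zp
for P,Q in((np.array([.42,.0,.36]),quat(0,np.radians(39),1)[0]),(pl,qp),(pl+.12*UP,qp),(np.array([.43,-.15,.36]),quat(-.3,np.radians(39),1)[0])):print(np.round(ctrl.ik(P,Q),2))
ctrl.move_to(np.array([.42,.0,.36]),quat(0,np.radians(39),1)[0])
ctrl.move_gripper(.072)
ctrl.move_l(g-.13*z,.2,q)
ctrl.move_l(g-.03*z,.12);f0=ctrl.current_wrist_force()
ctrl.move_l(g,.05)
print(ctrl.current_t(),ctrl.current_position()-g,ctrl.current_wrist_force()-f0,np.round(ctrl.current_q(),2))
p,d=ctrl.camera("side");cv2.imwrite("pics/s1.png",cv2.resize(p[80:270,220:410,::-1],None,fx=3,fy=3))
E
```

```text
[-0.37 -0.39  2.    0.29  0.91 -2.05]
[-0.69  0.33  1.91  0.38  0.24 -2.05]
[-0.69  0.21  1.74  0.18  0.53 -1.84]
[-0.68 -0.32  1.97  0.31  0.88 -2.08]
5.6083 [-2.66526715e-05  6.35141276e-05  9.33736162e-05] [ 0.26903968  0.5430996  -0.43490808] [ 0.31  0.2   2.11 -0.7   0.21 -0.72]
```

View pics/s1.png

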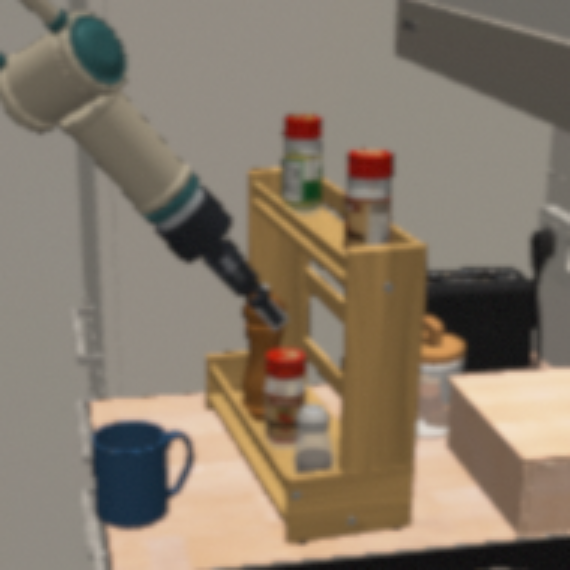

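The fingers straddle the mill's head at (268,310), and nothing has been touched. Now I close, lift and draw it out.

```bash
python3 - <<'E'
from h import *
from plant import ctrl
def st(n):print(n,round(ctrl.current_t(),1),"w",round(ctrl.current_width(),4),"grip",np.round(ctrl.current_grip_force(),1),"F",np.round(ctrl.current_wrist_force(),1),np.round(ctrl.current_position(),3))
ctrl.move_gripper(.0);st("closed")
g=ctrl.current_position()
if ctrl.current_width()>.04:
    ctrl.move_l(g+.022*UP-.007*EX,.05);st("l1")
    ctrl.move_l(g+.050*UP-.009*EX,.06);st("l2")
    ctrl.move_l(g+.050*UP-.075*EX,.08);st("out")
    ctrl.move_l(g+.15*UP-.11*EX,.15);st("up")
    p,d=ctrl.camera("side");cv2.imwrite("pics/s2.png",cv2.resize(p[60:270,200:410,::-1],None,fx=2.7,fy=2.7))
E
```

```text
closed 6.0 w 0.0458 grip 61.2 F [-0.1  0.   3.3] [0.585 0.207 0.144]
l1 6.6 w 0.046 grip 61.4 F [-0.   0.1 -1.4] [0.577 0.206 0.165]
l2 7.3 w 0.0458 grip 61.4 F [ 0.2 -0.3 -2.1] [0.576 0.206 0.193]
out 8.2 w 0.0458 grip 61.4 F [-0.4  0.4 -2.3] [0.511 0.2   0.194]
up 9.1 w 0.0459 grip 61.5 F [ 0.3  0.1 -1.7] [0.475 0.196 0.293]
```

View pics/s2.png

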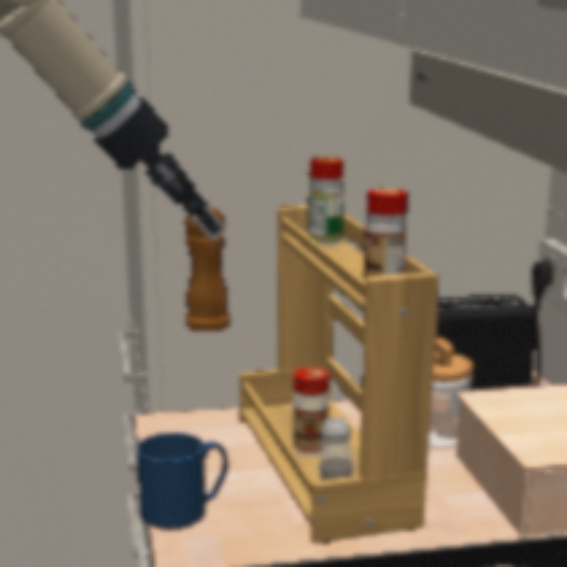

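The mill hangs upright at (207,270), well out of the rack, and the others are undisturbed. Next I set it on the board with a guarded descent.

```bash
cat >> h.py <<'E'
def lower(ctrl,target_z,n=12,step=.001,thr=3):
    p=ctrl.current_position();f0=ctrl.current_wrist_force()[2]
    ctrl.move_l(np.r_[p[:2],target_z+.004],.06);ctrl.hold(.15);f0=ctrl.current_wrist_force()[2]
    for i in range(n):
        ctrl.move_l(np.r_[p[:2],target_z+.004-step*(i+1)],.02)
        f=ctrl.current_wrist_force()[2]-f0
        if f>thr:break
    print("lower",i,round(f,2),ctrl.current_position().round(4),target_z)
E
python3 - <<'E'
from h import *
from plant import ctrl
s=Cam("side");print("mill base",s.ray(200+208/2.7,60+322/2.7,.174),"tcp",ctrl.current_position())
qp,zp=quat(-.55,np.radians(39),1);pl=np.array([.611,-.377,.158])+.023*zp
ctrl.move_l([.43,-.15,.36],.3,quat(-.3,np.radians(39),1)[0])
ctrl.move_l(pl+.10*UP,.25,qp)
ctrl.move_l(pl+.02*UP,.12)
lower(ctrl,.144-.003)
for n in("side","top"):
    p,d=ctrl.camera(n);np.savez(f"{n}1.npz",p=p,d=d);
    y0,x0=(200,220) if n=="side" else (120,330)
    cv2.imwrite(f"pics/{n}3.png",cv2.resize(p[y0:y0+150,x0:x0+220,::-1],None,fx=3,fy=3))
a,b=cv2.imread("pics/side3.png"),cv2.imread("pics/top3.png");cv2.imwrite("pics/m3.png",cv2.resize(np.vstack([a,b]),None,fx=.66,fy=.66))
print(ctrl.current_t())
E
```

```text
mill base [0.46701359 0.20644401 0.174     ] tcp [0.47488993 0.19638419 0.29224681]
lower 0 3.73 [ 0.6248 -0.3859  0.1458] 0.141
13.6667
```

View pics/m3.png

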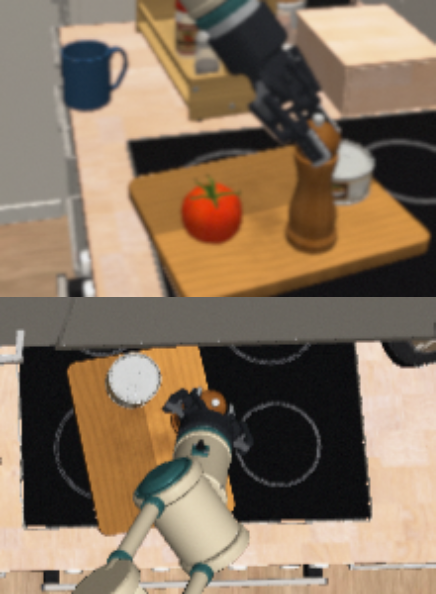

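```bash
python3 - <<'E'
from h import *
from plant import ctrl
s=Cam("side");t=Cam("top")
print("base",s.ray(220+312/1.98,200+238/1.98,.026),"knob",tri(t,(330+215/1.98,120+(402-297)/1.98),s,(220+319/1.98,200+118/1.98)))
C=np.array([.590,-.314]);e1=np.array([.988,.156]);e2=np.array([-.156,.988])
for p in(s.ray(220+312/1.98,200+238/1.98,.026)[:2],):print("board uv",(p-C)@e1,(p-C)@e2)
P=ctrl.current_position();ctrl.hold(.3);f=ctrl.current_wrist_force()[2];print(f)
for i in range(1,5):
    ctrl.move_l(P-.001*i*UP,.02);ctrl.hold(.1);print(i,ctrl.current_position()[2],np.round(ctrl.current_wrist_force(),1))
    if ctrl.current_wrist_force()[2]-f>3:break
E
```

```text
base [ 0.61997866 -0.37790837  0.026     ] knob (array([ 0.61367946, -0.37977062,  0.18323962]), np.float64(0.002508414509941554))
board uv 0.019649204981091867 -0.06781814330529853
4.578329735373647
1 0.14575298393634217 [-0.9  1.1  5.1]
2 0.14582197902271474 [-1.4  1.9  8.5]
```

The mill is standing on the board (base about 18 mm inside the edge). I release it, retreat, and go for the shaker.

```bash
python3 - <<'E'
from h import *
from plant import ctrl
P=ctrl.current_position();qp,zp=quat(-.55,np.radians(39),1)
ctrl.move_l([.6248,-.3859,.1460],.02);ctrl.hold(.1);print(np.round(ctrl.current_wrist_force(),1))
ctrl.move_gripper(.075);ctrl.hold(.2)
ctrl.move_l(ctrl.current_position()-.02*zp,.05);ctrl.move_l(ctrl.current_position()-.12*zp,.2)
R=np.radians(27)
ctrl.move_to(np.array([.42,-.10,.36]),quat(-.2,R,-1)[0]);ctrl.move_gripper(.064)
q,z=quat(PSI,R,-1);g=np.array([.583,.0155,.025+.068])+.0225*z
ctrl.move_l(g-.12*z,.25,q);ctrl.move_l(g-.03*z,.12);f0=ctrl.current_wrist_force();ctrl.move_l(g,.05)
print(ctrl.current_t(),ctrl.current_position()-g,ctrl.current_wrist_force()-f0,ctrl.current_q().round(2))
p,d=ctrl.camera("side");cv2.imwrite("pics/s4.png",cv2.resize(p[100:360,200:460,::-1],None,fx=2.2,fy=2.2))
E
```

```text
[0.2 0.4 2.5]
22.625 [-9.30677249e-06  2.94946228e-05 -2.39646970e-04] [ 0.2797708  -1.16024294 -1.15116668] [-0.16  0.28  2.09  0.35  0.33  1.01]
```

View pics/s4.png

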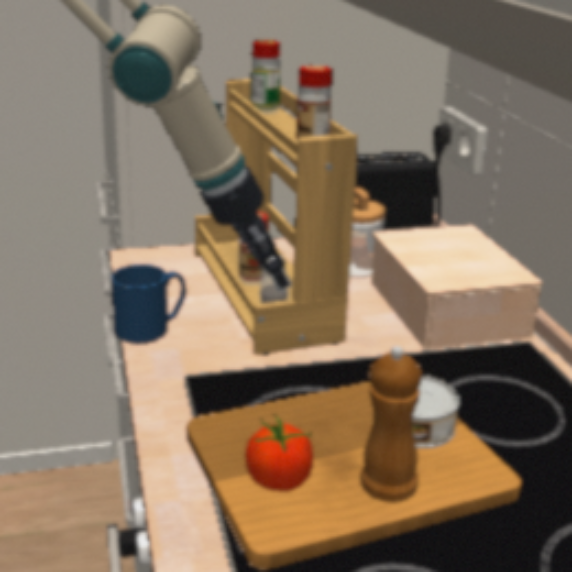

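The mill stands upright on the board at (390,430), and the gripper is at the shaker at (275,285). Now I close, lift, draw out and place.

```bash
python3 - <<'E'
from h import *
from plant import ctrl
def st(n):print(n,round(ctrl.current_t(),1),"w",round(ctrl.current_width(),4),"F",np.round(ctrl.current_wrist_force(),1),np.round(ctrl.current_position(),3))
ctrl.move_gripper(0.);st("closed");g=ctrl.current_position();R=np.radians(27)
if ctrl.current_width()>.03:
    ctrl.move_l(g+.060*UP-.004*EX,.06);st("lift")
    ctrl.move_l(g+.062*UP-.06*EX,.08);st("out")
    ctrl.move_l(g+.17*UP-.12*EX,.15);st("up")
    ctrl.move_l([.43,-.12,.30],.25,quat(-.2,R,-1)[0])
    qp,zp=quat(-.45,R,-1);pl=np.array([.559,-.248,.091])+.0225*zp
    ctrl.move_l(pl+.10*UP,.25,qp);ctrl.move_l(pl+.02*UP,.12);lower(ctrl,g[2]+.001,thr=2.5)
    ctrl.hold(.2);st("down")
    p,d=ctrl.camera("side");cv2.imwrite("pics/s5.png",cv2.resize(p[100:360,200:460,::-1],None,fx=2.2,fy=2.2))
E
```

```text
closed 23.1 w 0.0339 F [-0.4  0.7  3.2] [0.594 0.016 0.074]
lift 24.2 w 0.0339 F [ 0.5  0.4 -0.6] [0.589 0.016 0.133]
out 25.1 w 0.0335 F [-0.2  0.1 -1.2] [0.535 0.011 0.136]
up 26.1 w 0.0333 F [-0.8  0.2 -0.5] [0.474 0.006 0.243]
lower 3 2.89 [ 0.5693 -0.2531  0.0755] 0.07472521014416728
down 30.4 w 0.0338 F [-1.5  1.4  6.2] [ 0.569 -0.253  0.075]
```

View pics/s5.png

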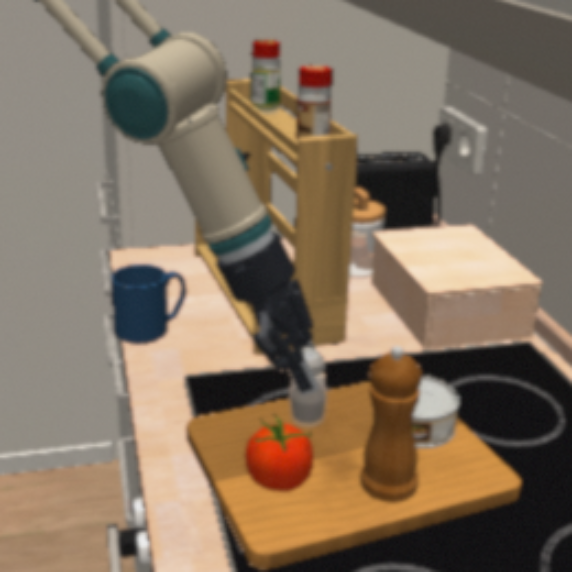

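The shaker stands on the board at (308,400), clear of the tomato and tin. I release and check.

```bash
python3 - <<'E'
from h import *
from plant import ctrl
qp,zp=quat(-.45,np.radians(27),-1);P=ctrl.current_position()
ctrl.move_l(P+.0005*UP,.02);ctrl.hold(.2);print(np.round(ctrl.current_wrist_force(),1))
ctrl.move_gripper(.065);ctrl.hold(.2)
P=ctrl.current_position();ctrl.move_l(P-.02*zp,.05);ctrl.move_l(P-.15*zp,.2)
ctrl.move_to(np.array([.35,.05,.42]),quat(0,.4,-1)[0]);ctrl.hold(.3)
I=[]
for n,b in(("side",(110,200,250,260)),("top",(130,195,140,260))):
    p,d=ctrl.camera(n);y,x,h,w=b;I.append(cv2.resize(p[y:y+h,x:x+w,::-1],None,fx=1.5,fy=1.5,interpolation=cv2.INTER_CUBIC))
cv2.imwrite("pics/f.png",np.vstack(I));print(ctrl.current_t())
E
```

```text
[ 0.3  0.6 -0.7]
34.6417
```

View pics/f.png

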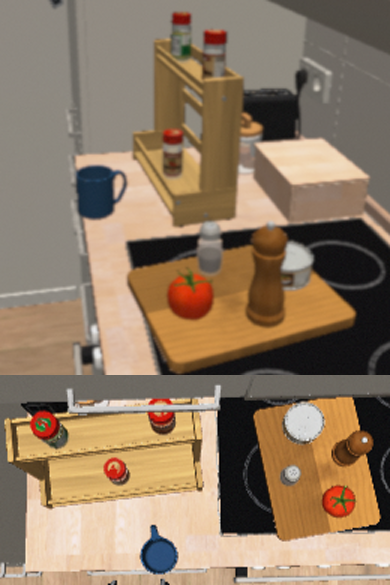

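The mill (265,280) and shaker (208,250) stand upright on the board, and the jars, mug, tomato and tin are where they were.

```bash
python3 -c "
from plant import ctrl
print(ctrl.hand_in())"
```

```text
the job is handed in; nothing more can be done
None
```

The pepper mill, then the salt shaker, were lifted over the rail and set upright on the chopping board and let go; the final pictures show everything else in place, and the job was handed in at about 35 s.

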